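# Transfer the repair kit from rack to rack, order kept from the orange end

### The arm

A 7-joint arm with a two-finger parallel gripper is mounted at the origin on a cart in front of the work surface, level with it; the furniture and walls round the work are solid. World frame = base frame: x ahead of the robot, y to its left, z up, the work surface at z = 0. Lengths are in mm, angles in rad, forces in N, time in s.
With the tool pointing down it reaches from about 425 to 825 mm from the base axis. Payload 3.6 kg.
Tool frame: the origin (TCP) lies on the centre line of the jaws, within the pads' length; the fingertips stand 25 mm ahead of it and the grasp point (between the pads) lies 6 mm ahead of it (manip.tcp_to_tips is the distance from the TCP to the fingertips, in mm); z points along the fingers, y is the line along which they close (so a half turn about z gives the same grasp; the last joint's range is limited). The gripper opens to 85 mm and grips with 20 to 120 N. Pads are 22 mm wide; open, the fingers measure 114 mm over their backs; the gripper's body (76 mm by 85 mm) begins 54 mm behind the grasp point. The pads swing forward as they close: fully open they stand 13 mm farther back than shut.
Start: joints at [-1.149, 0.615, -0.013, 1.423, 0.008, 1.103, -0.04], TCP at [281.991, 585.616, 256.297] pointing down, gripper open.
Joint ranges: [-3.12, 3.12], [-0.3, 2.06], [-1.34, 1.32], [0.26, 2.42], [-1.36, 4.5], [0.01, 1.98], [-2.84, 2.84]. Speed limits (rad/s): [2.79, 2.79, 3.14, 3.14, 3.14, 3.14, 3.14].

### API

Orientations are given as a unit quaternion [w, x, y, z].
In Python, from bench import manip gives the robot as it stands.
- The arm moves only by the tool servo_tool, never from a script. Its argument "increments" is text: rows parted by semicolons, each of 5 numbers parted by spaces: the shift along the tool's x, y, z in mm, then the turn about the tool's z in rad, then the closure, from -1 (fully open) to 1 (shut), so that 0 is half open. A call has 1 to 10 rows; each row shifts and turns the commanded pose from where the row before left it, along the tool's axes as they then stand; what a row does not reach is not made up. A row lasts 1/10 s, in which the tool goes at most 50 mm and 8.59 degrees, less where a joint would pass 70% of its speed; a pose out of reach is approached as far as the arm can. A call with a gripper value outside its range is refused whole. The fingers move at their own pace and stop on an object; the grip force is fixed at half the most. Time passes only in rows, so rows that do not move let the fingers close. It gives the time, the measured TCP pose, the force, the opening and the grip force at its end, in the units of the state.
- manip.get_state(): the state, without advancing time (a new reading comes with each control period).
- manip.get_image(name): name is "scene" or "top"; returns a dict with "color" (480x640x3 uint8, blue, green, red), "fx", "fy", "cx", "cy" (pixels), "rvec" (rotation vector, rad) and "tvec" (3), from world to camera coordinates, as OpenCV has them. Camera axes: x right, y down, z forward; pixel columns grow to the right and rows downward; lengths in mm; the calibration is good to about 2 mm. A picture is of the moment at which its call begins. There is no depth.
- manip.finish_job(): hands the job in; it is judged then, once.
The state is a dict: "time_s": time; "joint_positions": joint angles; "joint_vel": joint speeds; "joint_efforts": joint torques, N m; "eef_pos": TCP position; "orientation": TCP orientation; "wrist_force": force on the tool from outside, world axes, zero at the start; "moment": the same for the moment, N m; "gripper_width": finger opening in mm; "grasp_force": force on a finger pad.
Only numpy, scipy, OpenCV 4.12 (cv2) and the standard library are available. Lean on these libraries where they do the work, as an engineer would, in place of code of your own. Each camera call takes 0.05 s, during which the arm holds its last target. There are 200 camera calls.

### The job

Move the four things that stand in a row on the grey rack over to the white rack, keeping their order as counted from the orange end of each rack: the thing next to the grey rack's orange end goes to the place next to the white rack's orange end, and so on down the row. Stand each one upright in the middle of its dark pad and let go of it.

Things in the scene. Friction and masses are not known exactly. Their poses are not given: they have to be found in the camera images.
- jar_centre (a point): small cream jar with a black cap, upright, 40 mm across the cap, 37 mm across the body below 38 mm, 50 mm high; starts on the blue mat. The point is on its axis, half-way up (25 mm above its underside); z along its axis.
- battery_centre (a point): dark blue block battery with two studs on top, standing, 17 (x) x 26 (y) mm, 48 mm high; starts on the yellow mat, its y axis across the row within 0.15 rad. The point is half-way up (24 mm above its underside); z up.
- reel_centre (a point): small white reel of solder wire, standing on its flange, both flanges 42 mm across and 5 mm thick, 36 mm high, core thinner; starts on the green mat. The point is on its axis, half-way up (18 mm above its underside); z along its axis.
- transformer_centre (a point): small mains transformer, grey iron core in a brass clamp, standing, 45 (x) x 66 (y) mm at the foot, 49 mm high; above the 2 mm foot the core is 56 mm along y (grasp there); starts on the red mat, its y axis across the row within 0.15 rad. The point is at the middle of the core, half-way up (24.5 mm above its underside); z up.
- mat_blue: blue plastic mat, 52 (x) x 70 (y) x 4 mm, fixed in one of the four places of the grey store rack; it does not move and shows for good where the thing that stood on it came from. Origin at the centre of its underside (12 mm above the table), x along the row.
- mat_yellow: yellow plastic mat, 52 (x) x 70 (y) x 4 mm, fixed in one of the four places of the grey store rack; it does not move and shows for good where the thing that stood on it came from. Origin at the centre of its underside (12 mm above the table), x along the row.
- mat_green: green plastic mat, 52 (x) x 70 (y) x 4 mm, fixed in one of the four places of the grey store rack; it does not move and shows for good where the thing that stood on it came from. Origin at the centre of its underside (12 mm above the table), x along the row.
- mat_red: red plastic mat, 52 (x) x 70 (y) x 4 mm, fixed in one of the four places of the grey store rack; it does not move and shows for good where the thing that stood on it came from. Origin at the centre of its underside (12 mm above the table), x along the row.
- store_rack: grey fixed rack; the four things stand on it in a row at the start, each on a coloured mat (mat top 16 mm above the table). One end block is orange, the other grey. Origin: centre of its underside, on the table; +x along the row to the orange end block, z up. Places at x = -105, -35, 35, 105 mm, y = 0. Plate 284 x 84 mm, top at 12 mm; end blocks 12 mm thick, 25 mm high.
- kit_rack: white fixed rack, empty; tall instruments stand behind it (world x over 0.62 m). Four dark pads (54 x 66 mm, flush with the plate) are its places, ribs 3.5 mm high between. Origin: centre of its underside, on the table; +x along the row to the orange end block, z up. Places at x = -105, -35, 35, 105 mm, y = 0. Plate 284 x 84 mm, top at 12 mm; end blocks 12 mm thick, 25 mm high.
Mind the look-alikes: they are no part of the job. Leave any brown look-alike of the part that bears battery_centre alone. There is more than one size of the part that bears jar_centre; the job needs the smaller.

How it is judged (in metres and radians):
At the end, for the whole second after the job is handed in: Each thing stands upright (within 0.12 rad), released and at rest on the white rack, on the pad with the same rank from the orange end as its mat has on the grey rack, its centre within 15 mm of the pad's centre along and across the row, and at its standing height within 6 mm (((x of mat_blue in the frame of store_rack between -0.125 and -0.085 m and x of jar_centre in the frame of kit_rack between -0.12 and -0.09 m) or (x of mat_blue in the frame of store_rack between -0.055 and -0.015 m and x of jar_centre in the frame of kit_rack between -0.05 and -0.02 m) or (x of mat_blue in the frame of store_rack between 0.015 and 0.055 m and x of jar_centre in the frame of kit_rack between 0.02 and 0.05 m) or (x of mat_blue in the frame of store_rack between 0.085 and 0.125 m and x of jar_centre in the frame of kit_rack between 0.09 and 0.12 m)) and y of jar_centre in the frame of kit_rack between -0.015 and 0.015 m and z of jar_centre in the frame of kit_rack between 0.031 and 0.043 m and angle between each of jar_centre, battery_centre, reel_centre, transformer_centre's own z axis and vertical below 0.12 rad and linear speed of each of jar, battery, reel, transformer below 0.02 m/s and angular speed of each of jar, battery, reel, transformer below 0.2 rad/s and contact force between each of jar, battery, reel, transformer and the fingers below 0.05 N and ((x of mat_yellow in the frame of store_rack between -0.125 and -0.085 m and x of battery_centre in the frame of kit_rack between -0.12 and -0.09 m) or (x of mat_yellow in the frame of store_rack between -0.055 and -0.015 m and x of battery_centre in the frame of kit_rack between -0.05 and -0.02 m) or (x of mat_yellow in the frame of store_rack between 0.015 and 0.055 m and x of battery_centre in the frame of kit_rack between 0.02 and 0.05 m) or (x of mat_yellow in the frame of store_rack between 0.085 and 0.125 m and x of battery_centre in the frame of kit_rack between 0.09 and 0.12 m)) and y of battery_centre in the frame of kit_rack between -0.015 and 0.015 m and z of battery_centre in the frame of kit_rack between 0.03 and 0.042 m and ((x of mat_green in the frame of store_rack between -0.125 and -0.085 m and x of reel_centre in the frame of kit_rack between -0.12 and -0.09 m) or (x of mat_green in the frame of store_rack between -0.055 and -0.015 m and x of reel_centre in the frame of kit_rack between -0.05 and -0.02 m) or (x of mat_green in the frame of store_rack between 0.015 and 0.055 m and x of reel_centre in the frame of kit_rack between 0.02 and 0.05 m) or (x of mat_green in the frame of store_rack between 0.085 and 0.125 m and x of reel_centre in the frame of kit_rack between 0.09 and 0.12 m)) and y of reel_centre in the frame of kit_rack between -0.015 and 0.015 m and z of reel_centre in the frame of kit_rack between 0.024 and 0.036 m and ((x of mat_red in the frame of store_rack between -0.125 and -0.085 m and x of transformer_centre in the frame of kit_rack between -0.12 and -0.09 m) or (x of mat_red in the frame of store_rack between -0.055 and -0.015 m and x of transformer_centre in the frame of kit_rack between -0.05 and -0.02 m) or (x of mat_red in the frame of store_rack between 0.015 and 0.055 m and x of transformer_centre in the frame of kit_rack between 0.02 and 0.05 m) or (x of mat_red in the frame of store_rack between 0.085 and 0.125 m and x of transformer_centre in the frame of kit_rack between 0.09 and 0.12 m)) and y of transformer_centre in the frame of kit_rack between -0.015 and 0.015 m and z of transformer_centre in the frame of kit_rack between 0.0305 and 0.0425 m); the robot touches nothing.
It also fails if it takes over 128 s, if anything falls off the work surface, if the arm or the gripper's body presses on something with over 40 N, if the wrist force passes 120 N, or if a joint passes its speed limit or range.

## Working session

There is one attempt and no reset: what is moved stays moved. The work goes in short steps, Python scripts to look and compute and a tool call to move; the robot and the scene stay as the last step left them, time stands still between calls to the robot, and variables do not carry over. Pictures are saved under pics/ and viewed, at most 14 in all, crops included, and the job is handed in when it is done.

Besides the shell and the picture viewer there is one more tool, called after "Request:" by a JSON object that holds its "name" and its "arguments", one argument or row to a line. servo_tool: Moves the arm, as the interface text tells. Its arguments: {"type":"object","properties":{"increments":{"type":"string"}},"required":["increments"]}

```bash
mkdir -p pics; python3 - <<'E'
from bench import manip
import cv2,pickle
for n in("scene","top"):
    im=manip.get_image(n); pickle.dump(im,open(n+".pkl","wb")); cv2.imwrite(f"pics/{n}0.png",im["color"])
    print(n,im["fx"],im["cx"],im["cy"],im["rvec"],im["tvec"])
s=manip.get_state(); print(s["eef_pos"],s["orientation"],s["time_s"],s["gripper_width"],s["wrist_force"])
E
```

```text
scene 456.49460034745266 318.9187024884592 242.7947976750909 [ 2.17738563 -1.09282529  0.42514809] [-375.89926546  365.60159036  612.57847377]
top 591.2691484130863 318.08695521987016 243.11477675235045 [ 2.1678131  -2.12312726  0.13305527] [ -32.13201394  595.9901635  1342.08893132]
[281.73239269 585.05982932 255.23204205] [-2.54822504e-04  2.22478982e-01  9.74936775e-01 -1.14964002e-03] 0.1 85.23667906630146 [-0.25294289  0.15785524 -0.14097839]
```

View pics/scene0.png

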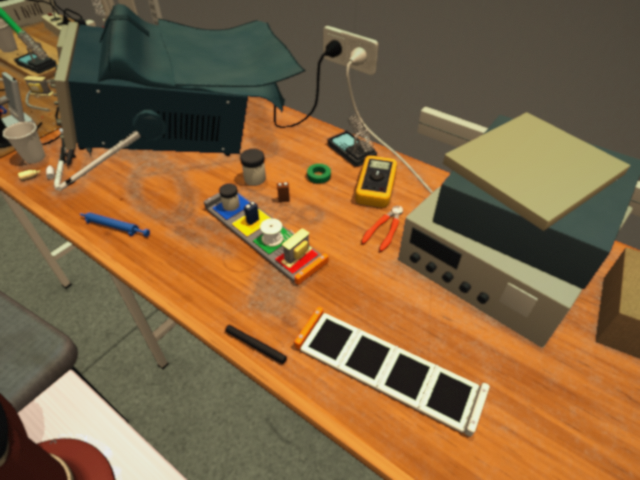

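View pics/top0.png

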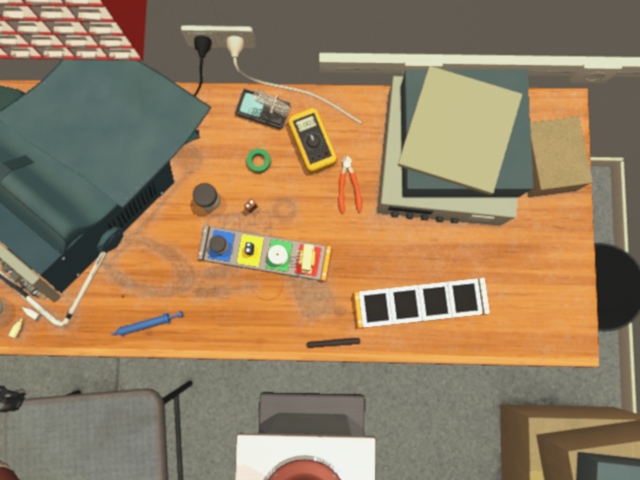

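```bash
cat > h.py <<'E'
import cv2,numpy as np,pickle
def P(im): R,_=cv2.Rodrigues(np.array(im["rvec"],float)); return R,np.array(im["tvec"],float).ravel()
def ray(im,uv,z):
    R,t=P(im); d=R.T@np.array([(uv[0]-im["cx"])/im["fx"],(uv[1]-im["cy"])/im["fy"],1]); c=-R.T@t
    return (c+d*(z-c[2])/d[2])
def comps(m,amin=30):
    n,_,st,ce=cv2.connectedComponentsWithStats(m.astype(np.uint8)); return [(int(st[i,4]),ce[i].round(1),st[i,:4]) for i in range(1,n) if st[i,4]>=amin]
E
python3 - <<'E'
from h import *
im=pickle.load(open("top.pkl","rb")); R,t=P(im); print("cam",-R.T@t)
sc=pickle.load(open("scene.pkl","rb")); R,t=P(sc); print("cam",-R.T@t)
c=im["color"]; hsv=cv2.cvtColor(c,cv2.COLOR_BGR2HSV)
g=c.max(2)<70
for a,ce,b in comps(g[270:330,350:490],100): ce=ce+[350,270]; print("pad",a,ce,ray(im,ce,12).round(1))
cr=cv2.resize(c[215:290,190:340],None,fx=5,fy=5,interpolation=cv2.INTER_CUBIC); cv2.imwrite("pics/ts.png",cr)
cr=cv2.resize(sc["color"][170:290,195:345],None,fx=5,fy=5,interpolation=cv2.INTER_CUBIC); cv2.imwrite("pics/ss.png",cr)
E
```

```text
cam [ 409.64312691  -38.05967958 1410.02957779]
cam [ 106.71181277 -392.82920776  696.0710953 ]
pad 500 [464.6 297.6] [ 478.1 -366.5   12. ]
pad 499 [435.  300.8] [ 469.1 -297.    12. ]
pad 498 [405.4 304.1] [ 459.9 -227.6   12. ]
pad 498 [375.8 307.3] [ 451.  -158.2   12. ]
```

View pics/ts.png

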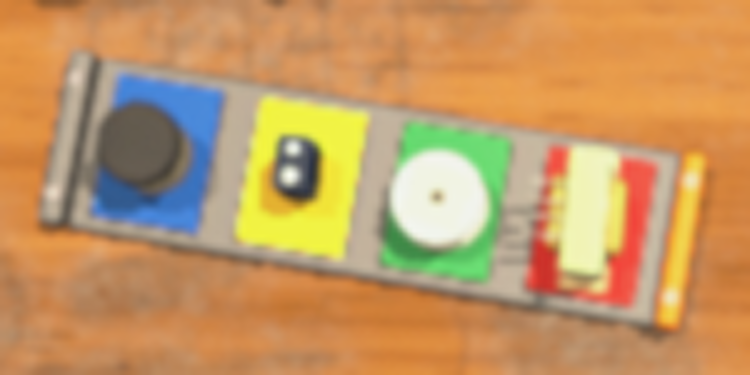

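View pics/ss.png

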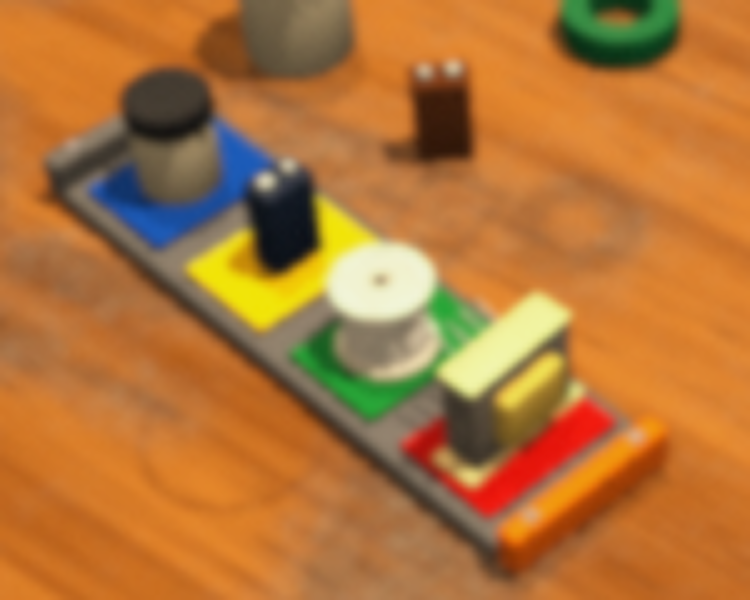

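```bash
python3 - <<'E'
from h import *
im=pickle.load(open("top.pkl","rb"))
f=lambda x,y,z: ray(im,((x+.5)/5-.5+190,(y+.5)/5-.5+215),z).round(1)
for n,a in dict(jar=(139,143,66),bat=(292,164,64),reel=(438,198,52),tr=(588.5,213,65),trT=(595,149,65),trB=(582,277,65),matred=(592,224,16),matblue=(157,155,16),oT=(695,155,25),oB=(668,327,25),jT=(80,55,25),jB=(52,225,25)).items(): print(n,f(*a))
from bench import manip
s=manip.get_state(); print(s["joint_positions"],s["eef_pos"])
E
```

```text
jar [588.2 211.3  66. ]
bat [580.1 140.8  64. ]
reel [567.2  74.2  52. ]
tr [560.1   3.9  65. ]
trT [589.8   1.7  65. ]
trB [530.7   6.2  65. ]
matred [560.4   3.7  16. ]
matblue [589.2 211.8  16. ]
oT [593.2 -44.5  25. ]
oB [511.6 -33.4  25. ]
jT [635.3 248.9  25. ]
jB [553.8 258.3  25. ]
[-1.14849014  0.61583772 -0.01262767  1.42477473  0.00809013  1.10338501
 -0.04037741] [281.73239269 585.05982932 255.23204205]
```

```bash
python3 - <<'E'
from h import *
im=pickle.load(open("top.pkl","rb"));sc=pickle.load(open("scene.pkl","rb"))
for uv in((55,292),(172,183),(65,320),(108,240)): print("top",uv,[ray(im,uv,z)[:2].round() for z in(0,150)])
for uv in((78,148),(240,152),(72,45),(60,187),(138,133)): print("sc",uv,[ray(sc,uv,z)[:2].round() for z in(0,150)])
E
```

```text
top (55, 292) [array([471., 607.]), array([465., 539.])]
top (172, 183) [array([743., 342.]), array([708., 301.])]
top (65, 320) [array([406., 578.]), array([406., 512.])]
top (108, 240) [array([599., 489.]), array([579., 433.])]
sc (78, 148) [array([521., 699.]), array([432., 464.])]
sc (240, 152) [array([758., 349.]), array([618., 189.])]
sc (72, 45) [array([ 867., 1260.]), array([703., 904.])]
sc (60, 187) [array([404., 595.]), array([340., 382.])]
sc (138, 133) [array([657., 630.]), array([539., 409.])]
```

Request:
{"name": "servo_tool", "arguments": {
  "increments": "-25 -20 0 0 -1;-25 -20 0 0 -1;-25 -20 0 0 -1;-25 -20 0 0 -1;-25 -20 0 0 -1;-25 -20 0 0 -1;-25 -20 0 0 -1;-25 -20 0 0 -1;-25 -20 0 0 -1;-25 -20 0 0 -1"
}}

```text
time_s: 1.1
eef_pos: [420.6, 295.6, 256.0]
orientation: [-0.0, 0.222, 0.975, -0.0]
wrist_force: [0.5, -0.6, -0.1]
gripper_width: 85.7
grasp_force: 0.0
```

Request:
{"name": "servo_tool", "arguments": {
  "increments": "-25 -20 0 0 -1;-25 -20 0 0 -1;-25 -20 0 0 -1;-25 -20 0 0 -1;-25 -20 0 0 -1;-25 -20 0 0 -1;-25 -20 0 0 -1;-25 -20 0 0 -1;-25 -20 0 0 -1;-25 -20 0 0 -1"
}}

```text
time_s: 2.1
eef_pos: [559.1, 7.1, 255.9]
orientation: [-0.001, 0.222, 0.975, -0.0]
wrist_force: [1.0, 1.0, -0.3]
gripper_width: 85.6
grasp_force: 0.0
```

Request:
{"name": "servo_tool", "arguments": {
  "increments": "0 0 0 0.135 -1;0 0 0 0.135 -1;0 0 0 0.135 -1;0 0 0 0.135 -1;0 0 0 0.135 -1;0 0 0 0.135 -1;0 0 0 0.135 -1;0 0 0 0.135 -1;0 0 0 0.135 -1;0 0 0 0 -1"
}}

```text
time_s: 3.1
eef_pos: [558.6, 8.6, 255.8]
orientation: [-0.0, 0.739, 0.674, -0.001]
wrist_force: [0.3, 0.8, -0.0]
gripper_width: 85.4
grasp_force: 0.0
```

Request:
{"name": "servo_tool", "arguments": {
  "increments": "-4.5 2 20 0 -1;0 0 30 0 -1;0 0 30 0 -1;0 0 30 0 -1;0 0 30 0 -1;0 0 20 0 -1;0 0 20 0 -1;0 0 15 0 -1;0 0 10 0 -1;0 0 6 0 -1"
}}

```text
time_s: 4.1
eef_pos: [560.2, 3.6, 44.4]
orientation: [-0.0, 0.739, 0.674, -0.0]
wrist_force: [0.2, -0.7, 0.1]
gripper_width: 85.3
grasp_force: 0.0
```

Request:
{"name": "servo_tool", "arguments": {
  "increments": "0 0 0 0 -1;0 0 0 0 1;0 0 0 0 1;0 0 0 0 1;0 0 0 0 1;0 0 0 0 1;0 0 0 0 1;0 0 0 0 1"
}}

```text
time_s: 4.9
eef_pos: [560.8, 3.7, 46.3]
orientation: [0.0, 0.739, 0.674, 0.0]
wrist_force: [-1.2, 0.0, 6.2]
gripper_width: 55.8
grasp_force: 65.1
```

Request:
{"name": "servo_tool", "arguments": {
  "increments": "0 0 -15 0 1;0 0 -30 0 1;0 0 -30 0 1;-20 -10 0 0 1;-33 -18 0 0 1;-33 -18 0 0 1;-33 -18 0 0 1;-33 -18 0 0 1;-19.4 -12.5 0 0 1;0 0 0 0 1"
}}

```text
time_s: 5.9
eef_pos: [447.1, -162.1, 120.1]
orientation: [-0.0, 0.742, 0.671, -0.002]
wrist_force: [-0.4, 0.1, -3.3]
gripper_width: 56.1
grasp_force: 64.8
```

Request:
{"name": "servo_tool", "arguments": {
  "increments": "0 0 0 -0.074 1;0 0 0 -0.074 1;0 0 0 -0.074 1;0 0 20 0 1;0 0 20 0 1;0 0 15 0 1;0 0 0 0 1"
}}

```text
time_s: 6.6
eef_pos: [449.6, -156.9, 63.4]
orientation: [-0.002, 0.66, 0.752, -0.001]
wrist_force: [-1.0, -0.3, -1.9]
gripper_width: 55.7
grasp_force: 64.7
```

```bash
python3 - <<'E'
from bench import manip
import cv2
im=manip.get_image("scene"); cv2.imwrite("pics/a1.png",cv2.resize(im["color"][180:440,200:520],None,fx=2.3,fy=2.3,interpolation=2))
E
```

```text
(no output)
```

View pics/a1.png

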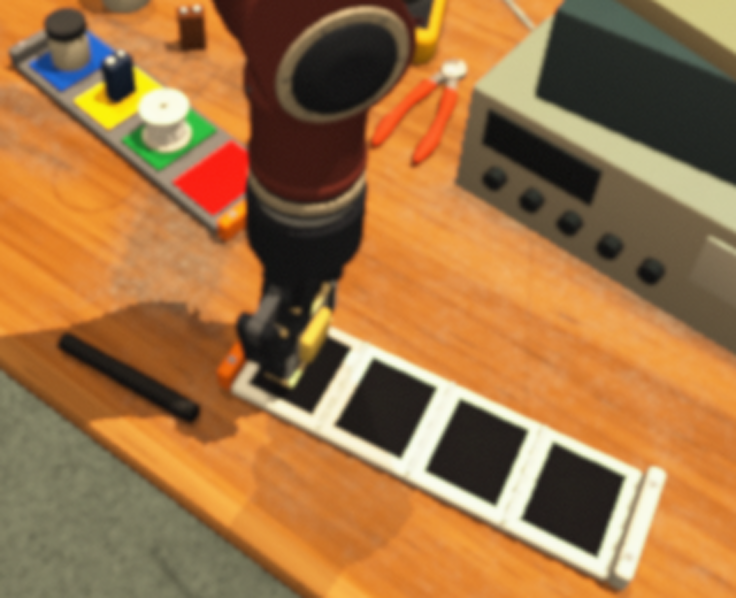

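Request:
{"name": "servo_tool", "arguments": {
  "increments": "-1.5 1 8 0 1;0 0 8 0 1;0 0 3 0 1;0 0 2 0 1;0 0 0 0 1"
}}

```text
time_s: 7.15
eef_pos: [451.6, -159.6, 44.2]
orientation: [-0.0, 0.66, 0.751, -0.0]
wrist_force: [-0.5, 0.7, -4.0]
gripper_width: 55.9
grasp_force: 64.7
```

Request:
{"name": "servo_tool", "arguments": {
  "increments": "0 0 1.5 0 1;0 0 1 0 1;0 0 0 0 1"
}}

```text
time_s: 7.45
eef_pos: [451.9, -159.7, 42.2]
orientation: [0.0, 0.66, 0.751, 0.0]
wrist_force: [-0.5, 0.6, 0.9]
gripper_width: 56.2
grasp_force: 65.1
```

Request:
{"name": "servo_tool", "arguments": {
  "increments": "0 0 0 0 -0.3;0 0 0 0 -0.6;0 0 0 0 -1;0 0 0 0 -1;0 0 0 0 -1;0 0 -5 0 -1;0 0 -15 0 -1;0 0 -25 0 -1;0 0 -25 0 -1;0 0 0 0 -1"
}}

```text
time_s: 8.45
eef_pos: [453.5, -160.4, 114.7]
orientation: [0.003, 0.66, 0.751, 0.001]
wrist_force: [0.1, -0.8, -0.2]
gripper_width: 85.4
grasp_force: 0.0
```

Request:
{"name": "servo_tool", "arguments": {
  "increments": "31 20.7 0 0 -1;31 20.7 0 0 -1;31 20.7 0 0 -1;31 20.7 0 0 -1;31 20.7 0 0 -1;31 20.7 0 0 -1;31 20.7 0 0 -1;0 0 0 0.134 -1;0 0 0 0.133 -1;0 0 0 0 -1"
}}

```text
time_s: 9.45
eef_pos: [566.8, 74.7, 110.9]
orientation: [-0.0, 0.754, 0.657, -0.001]
wrist_force: [-0.2, 0.2, -0.1]
gripper_width: 85.3
grasp_force: 0.0
```

Request:
{"name": "servo_tool", "arguments": {
  "increments": "0 0 0 0 -1;0 0 0 0 -1"
}}

```text
time_s: 9.65
eef_pos: [567.2, 73.8, 111.6]
orientation: [-0.0, 0.754, 0.657, -0.0]
wrist_force: [0.7, -0.8, -0.2]
gripper_width: 85.5
grasp_force: 0.0
```

Request:
{"name": "servo_tool", "arguments": {
  "increments": "0 0 20 0 -1;0 0 20 0 -1;0 0 15 0 -1;0 0 10 0 -1;0 0 4 0 -1;0 0 0 0 -1"
}}

```text
time_s: 10.25
eef_pos: [567.4, 74.0, 42.6]
orientation: [-0.0, 0.754, 0.657, -0.0]
wrist_force: [-0.1, 0.3, 0.9]
gripper_width: 85.2
grasp_force: 0.0
```

Request:
{"name": "servo_tool", "arguments": {
  "increments": "0 0 0 0 1;0 0 0 0 1;0 0 0 0 1;0 0 0 0 1;0 0 0 0 1;0 0 0 0 1;0 0 0 0 1;0 0 0 0 1"
}}

```text
time_s: 11.05
eef_pos: [567.3, 74.4, 43.8]
orientation: [-0.0, 0.754, 0.657, 0.0]
wrist_force: [-2.1, -0.1, 6.0]
gripper_width: 36.4
grasp_force: 59.2
```

Request:
{"name": "servo_tool", "arguments": {
  "increments": "0 0 -5 0 1;0 0 -15 0 1;0 0 -30 0 1;0 0 -30 0 1;0 0 0 0 1"
}}

```text
time_s: 11.55
eef_pos: [570.3, 74.1, 126.8]
orientation: [0.003, 0.754, 0.657, 0.004]
wrist_force: [1.5, 0.3, -1.1]
gripper_width: 36.6
grasp_force: 60.2
```

```bash
python3 - <<'E'
from bench import manip
import cv2
im=manip.get_image("scene"); cv2.imwrite("pics/a2.png",cv2.resize(im["color"][130:410,170:490],None,fx=2.1,fy=2.1,interpolation=2))
E
```

```text
(no output)
```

View pics/a2.png

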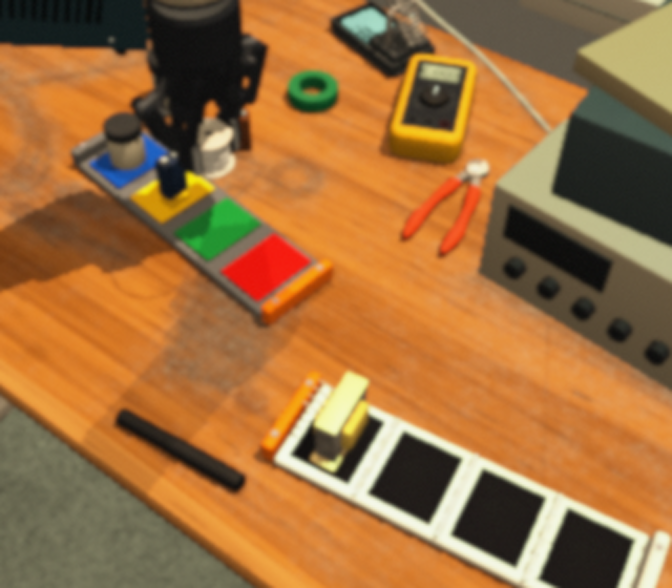

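Request:
{"name": "servo_tool", "arguments": {
  "increments": "-20 -4 0 0 1;-35 -7 0 0 1;-35 -7 0 0 1;-35 -7 0 0 1;-35 -7 0 0 1;-35 -7 0 0 1;-35 -7 0 0 1;-35 -8 0 0 1;-30 -8 0 0 1;-19 -5 0 0 1"
}}

```text
time_s: 12.6
eef_pos: [455.4, -230.0, 121.6]
orientation: [-0.001, 0.755, 0.655, -0.001]
wrist_force: [-0.7, -0.1, -1.6]
gripper_width: 36.1
grasp_force: 60.2
```

Request:
{"name": "servo_tool", "arguments": {
  "increments": "0 0 0 -0.134 1;0 0 0 -0.133 1;0 0 0 0 1;0 0 0 0 1"
}}

```text
time_s: 13.0
eef_pos: [457.3, -227.2, 121.9]
orientation: [-0.001, 0.661, 0.75, -0.0]
wrist_force: [0.3, -1.1, -1.9]
gripper_width: 36.8
grasp_force: 60.2
```

Request:
{"name": "servo_tool", "arguments": {
  "increments": "0 2.5 20 0 1;0 0 25 0 1;0 0 20 0 1;0 0 10 0 1;0 0 4 0 1;0 0 0 0 1;0 0 0 0 1"
}}

```text
time_s: 13.7
eef_pos: [461.0, -227.5, 44.5]
orientation: [0.001, 0.66, 0.751, 0.0]
wrist_force: [0.9, -0.0, -1.9]
gripper_width: 36.5
grasp_force: 60.2
```

Request:
{"name": "servo_tool", "arguments": {
  "increments": "0 0 1 0 1;0 0 1 0 1;0 0 0 0 1"
}}

```text
time_s: 14.0
eef_pos: [460.5, -227.3, 42.1]
orientation: [0.0, 0.66, 0.751, 0.0]
wrist_force: [-0.9, 0.6, -2.3]
gripper_width: 37.0
grasp_force: 60.2
```

Request:
{"name": "servo_tool", "arguments": {
  "increments": "0 0 1 0 1;0 0 1 0 1;0 0 0 0 1"
}}

```text
time_s: 14.3
eef_pos: [460.4, -227.2, 39.9]
orientation: [-0.0, 0.66, 0.751, 0.0]
wrist_force: [0.3, 0.6, 0.5]
gripper_width: 36.6
grasp_force: 60.3
```

Request:
{"name": "servo_tool", "arguments": {
  "increments": "0 0 0 0 -0.2;0 0 0 0 -0.6;0 0 0 0 -1;0 0 0 0 -1;0 0 0 0 -1;0 0 -5 0 -1;0 0 -15 0 -1;0 0 -25 0 -1;0 0 -25 0 -1;0 0 -5 0 -1"
}}

```text
time_s: 15.3
eef_pos: [461.8, -228.1, 117.6]
orientation: [0.003, 0.66, 0.751, 0.001]
wrist_force: [-0.3, -0.5, -0.3]
gripper_width: 85.3
grasp_force: 0.0
```

Request:
{"name": "servo_tool", "arguments": {
  "increments": "25 12 0 0 -1;37 18 0 0 -1;37 18 0 0 -1;37 18 0 0 -1;37 18 0 0 -1;37 18 0 0 -1;37 18 0 0 -1;37 18 0 0 -1;37 18 0 0 -1;28 11 0 0 -1"
}}

```text
time_s: 16.3
eef_pos: [581.3, 144.1, 114.1]
orientation: [-0.001, 0.659, 0.752, 0.0]
wrist_force: [0.4, -0.7, 0.2]
gripper_width: 85.5
grasp_force: 0.0
```

Request:
{"name": "servo_tool", "arguments": {
  "increments": "0 0 0 0.135 -1;0 0 0 0.135 -1;0 0 0 0 -1;0 0 0 0 -1"
}}

```text
time_s: 16.7
eef_pos: [580.7, 140.2, 114.4]
orientation: [-0.0, 0.754, 0.657, -0.001]
wrist_force: [0.5, 0.2, 0.2]
gripper_width: 85.6
grasp_force: 0.0
```

Request:
{"name": "servo_tool", "arguments": {
  "increments": "0 0 20 0 -1;0 0 20 0 -1;0 0 15 0 -1;0 0 10 0 -1;0 0 3 0 -1;0 0 0 0 -1"
}}

```text
time_s: 17.3
eef_pos: [581.2, 140.1, 46.6]
orientation: [-0.0, 0.755, 0.656, -0.0]
wrist_force: [-0.3, 0.6, -0.6]
gripper_width: 85.3
grasp_force: 0.0
```

Request:
{"name": "servo_tool", "arguments": {
  "increments": "0 0 0 0 1;0 0 0 0 1;0 0 0 0 1;0 0 0 0 1;0 0 0 0 1;0 0 0 0 1;0 0 0 0 1;0 0 0 0 1;0 0 0 0 1"
}}

```text
time_s: 18.2
eef_pos: [581.5, 140.4, 47.3]
orientation: [0.0, 0.755, 0.656, 0.0]
wrist_force: [-0.9, -0.1, 5.7]
gripper_width: 25.6
grasp_force: 59.0
```

Request:
{"name": "servo_tool", "arguments": {
  "increments": "0 0 -5 0 1;0 0 -15 0 1;0 0 -30 0 1;0 0 -30 0 1;-10 -1 0 0 1;-25 -3 0 0 1;-35 -4 0 0 1;-35 -4 0 0 1;-35 -4 0 0 1;-35 -4 0 0 1"
}}

```text
time_s: 19.2
eef_pos: [535.6, -31.7, 126.8]
orientation: [-0.0, 0.755, 0.655, -0.0]
wrist_force: [0.7, -0.2, 0.4]
gripper_width: 25.7
grasp_force: 58.9
```

Request:
{"name": "servo_tool", "arguments": {
  "increments": "-35 -4 0 0 1;-35 -4 0 0 1;-35 -4 0 0 1;-35 -4 0 0 1;-35 -4 0 0 1;-35 -4 0 0 1;-35 -4 0 0 1;-19 -2 0 -0.1 1;-10 0 0 -0.1 1;0 0 0 -0.07 1"
}}

```text
time_s: 20.2
eef_pos: [467.8, -300.2, 126.9]
orientation: [0.0, 0.661, 0.751, -0.001]
wrist_force: [-0.9, 0.1, -0.3]
gripper_width: 25.7
grasp_force: 58.8
```

Request:
{"name": "servo_tool", "arguments": {
  "increments": "0 0 0 0 1;0 0 0 0 1"
}}

```text
time_s: 20.4
eef_pos: [469.0, -297.0, 126.7]
orientation: [-0.0, 0.661, 0.751, -0.0]
wrist_force: [0.3, 0.6, -0.3]
gripper_width: 25.7
grasp_force: 58.8
```

Release height about 43.3; descend in steps.

Request:
{"name": "servo_tool", "arguments": {
  "increments": "0 0 20 0 1;0 0 25 0 1;0 0 20 0 1;0 0 10 0 1;0 0 5 0 1;0 0 0 0 1;0 0 0 0 1"
}}

```text
time_s: 21.1
eef_pos: [470.0, -297.6, 47.6]
orientation: [0.001, 0.66, 0.751, 0.0]
wrist_force: [-0.6, -0.3, -0.4]
gripper_width: 25.4
grasp_force: 58.9
```

Request:
{"name": "servo_tool", "arguments": {
  "increments": "0 0 1 0 1;0 0 1 0 1;0 0 0.5 0 1;0 0 0 0 1"
}}

```text
time_s: 21.5
eef_pos: [469.5, -297.3, 44.5]
orientation: [0.0, 0.66, 0.751, 0.0]
wrist_force: [0.7, -0.7, -0.0]
gripper_width: 25.5
grasp_force: 58.9
```

Request:
{"name": "servo_tool", "arguments": {
  "increments": "0 0 0.7 0 1;0 0 0.7 0 1;0 0 0 0 1"
}}

```text
time_s: 21.8
eef_pos: [469.6, -297.3, 43.3]
orientation: [0.0, 0.66, 0.751, 0.0]
wrist_force: [-0.7, -0.0, 3.0]
gripper_width: 25.6
grasp_force: 59.5
```

Request:
{"name": "servo_tool", "arguments": {
  "increments": "0 0 0 0 0;0 0 0 0 -0.5;0 0 0 0 -0.5;0 0 0 0 -0.5;0 0 0 0 -0.5;0 0 -5 0 -0.5;0 0 -15 0 -0.5;0 0 -25 0 -0.5;0 0 -25 0 -0.5;0 0 -5 0 -0.5"
}}

```text
time_s: 22.8
eef_pos: [471.0, -298.5, 120.9]
orientation: [0.003, 0.66, 0.751, 0.0]
wrist_force: [0.5, 0.2, 0.2]
gripper_width: 63.9
grasp_force: 0.0
```

Request:
{"name": "servo_tool", "arguments": {
  "increments": "18 7 0 0 -0.5;37 14 0 0 -0.5;37 14 0 0 -0.5;37 14 0 0 -0.5;37 14 0 0 -0.5;37 14 0 0 -0.5;37 14 0 0 -0.5;37 14 0 0 -0.5;37 14 0 0 -0.5;37 14 0 0 -0.5"
}}

```text
time_s: 23.8
eef_pos: [556.0, 69.5, 117.4]
orientation: [-0.0, 0.66, 0.751, -0.0]
wrist_force: [0.0, -0.1, -0.6]
gripper_width: 64.1
grasp_force: 0.0
```

Request:
{"name": "servo_tool", "arguments": {
  "increments": "37 14 0 0 -0.5;37 14 0 0 -0.5;37 14 0 0 -0.5;27 9 0 0 -0.5;0 0 0 0.135 -0.5;0 0 0 0.135 -0.5;0 0 0 0 -0.5;0 0 0 0 -0.5"
}}

```text
time_s: 24.6
eef_pos: [588.7, 211.1, 117.3]
orientation: [-0.0, 0.754, 0.657, -0.001]
wrist_force: [-0.0, 0.0, 0.7]
gripper_width: 63.9
grasp_force: 0.0
```

```bash
python3 - <<'E'
from bench import manip
import cv2,numpy as np
a=manip.get_image("scene")["color"]; t=manip.get_image("top")["color"]
f=lambda i,w,h:cv2.resize(i,(w,h),interpolation=2)
o=np.zeros((600,800,3),np.uint8); o[:300,:400]=f(a[100:325,150:450],400,300); o[:300,400:]=f(a[280:445,290:510],400,300); o[300:,:400]=f(t[150:300,170:370],400,300); o[300:,400:]=f(t[250:355,345:500][:, :],400,300)
cv2.imwrite("pics/a3.png",o)
E
```

```text
(no output)
```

View pics/a3.png

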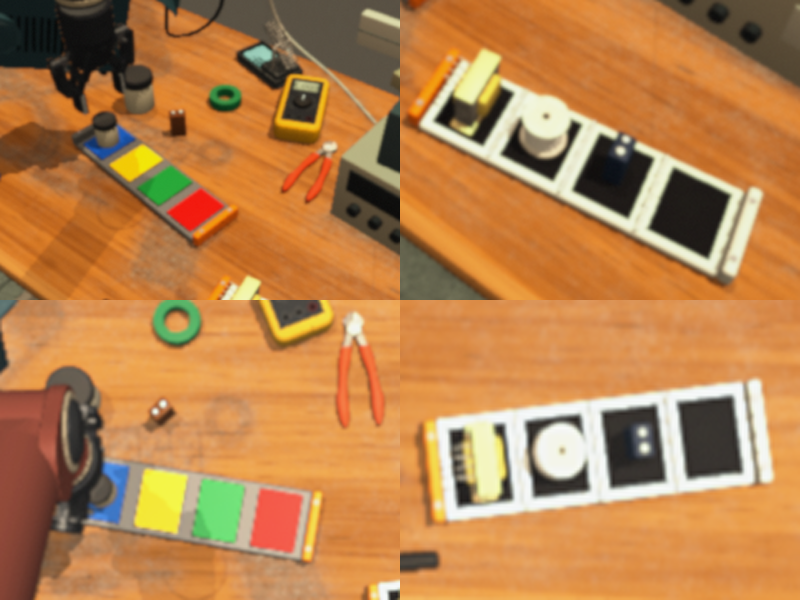

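Request:
{"name": "servo_tool", "arguments": {
  "increments": "0 0 20 0 -0.5;0 0 20 0 -0.5;0 0 15 0 -0.5;0 0 12 0 -0.5;0 0 5 0 -0.5;0 0 0 0 -0.5"
}}

```text
time_s: 25.3
eef_pos: [588.8, 211.1, 45.3]
orientation: [-0.0, 0.755, 0.656, -0.001]
wrist_force: [-0.4, -0.2, 0.5]
gripper_width: 64.1
grasp_force: 0.0
```

Request:
{"name": "servo_tool", "arguments": {
  "increments": "0 0 0 0 1;0 0 0 0 1;0 0 0 0 1;0 0 0 0 1;0 0 0 0 1;0 0 0 0 1;0 0 0 0 1"
}}

```text
time_s: 26.0
eef_pos: [589.3, 211.5, 46.8]
orientation: [0.0, 0.755, 0.656, 0.0]
wrist_force: [-1.3, -0.5, 5.6]
gripper_width: 37.4
grasp_force: 59.1
```

Request:
{"name": "servo_tool", "arguments": {
  "increments": "0 0 -5 0 1;0 0 -15 0 1;0 0 -30 0 1;0 0 -30 0 1;-10 -1 0 0 1;-25 -2 0 0 1;-35 -2 0 0 1;-35 -2 0 0 1;-35 -2 0 0 1;-35 -2 0 0 1"
}}

```text
time_s: 27.0
eef_pos: [552.9, 37.9, 126.0]
orientation: [0.0, 0.755, 0.655, -0.0]
wrist_force: [0.8, -0.6, 0.0]
gripper_width: 37.6
grasp_force: 59.8
```

Request:
{"name": "servo_tool", "arguments": {
  "increments": "-35 -2 0 0 1;-35 -2 0 0 1;-35 -2 0 0 1;-35 -2 0 0 1;-35 -2 0 0 1;-35 -2 0 0 1;-35 -2 0 0 1;-35 -2 0 0 1;-35 -2 0 0 1;-35 -1 0 0 1"
}}

```text
time_s: 28.0
eef_pos: [484.5, -305.9, 126.0]
orientation: [-0.0, 0.755, 0.655, -0.0]
wrist_force: [0.4, -0.5, -0.2]
gripper_width: 37.4
grasp_force: 59.8
```

Request:
{"name": "servo_tool", "arguments": {
  "increments": "-35 0 0 0 1;-19 0 0 -0.1 1;-9 0 0 -0.1 1;0 0 0 -0.07 1;0 0 0 0 1;0 0 0 0 1"
}}

```text
time_s: 28.6
eef_pos: [477.3, -366.5, 125.9]
orientation: [-0.0, 0.661, 0.751, 0.0]
wrist_force: [-0.4, 1.1, -0.3]
gripper_width: 37.3
grasp_force: 59.8
```

Request:
{"name": "servo_tool", "arguments": {
  "increments": "0 0 20 0 1;0 0 25 0 1;0 0 20 0 1;0 0 10 0 1;0 0 5 0 1;0 0 0 0 1;0 0 1 0 1;0 0 1 0 1;0 0 0 0 1"
}}

```text
time_s: 29.5
eef_pos: [477.9, -366.9, 44.5]
orientation: [0.001, 0.66, 0.751, 0.0]
wrist_force: [0.3, 0.0, -1.0]
gripper_width: 37.3
grasp_force: 59.8
```

Request:
{"name": "servo_tool", "arguments": {
  "increments": "0 0 0.7 0 1;0 0 0.5 0 1;0 0 0 0 1"
}}

```text
time_s: 29.8
eef_pos: [477.8, -366.8, 42.9]
orientation: [0.0, 0.66, 0.751, 0.0]
wrist_force: [-0.0, -0.5, 0.9]
gripper_width: 37.3
grasp_force: 59.7
```

Seated; release, rise, back off.

Request:
{"name": "servo_tool", "arguments": {
  "increments": "0 0 0 0 0;0 0 0 0 -0.6;0 0 0 0 -0.6;0 0 0 0 -0.6;0 0 0 0 -0.6;0 0 -5 0 -0.6;0 0 -15 0 -0.6;0 0 -25 0 -0.6;0 0 -25 0 -0.6;0 0 -30 0 -0.6"
}}

```text
time_s: 30.8
eef_pos: [477.4, -366.5, 144.5]
orientation: [-0.0, 0.66, 0.751, -0.0]
wrist_force: [0.4, -0.1, -0.6]
gripper_width: 68.6
grasp_force: 0.0
```

Request:
{"name": "servo_tool", "arguments": {
  "increments": "35 5 0 0 -0.6;35 5 0 0 -0.6;35 5 0 0 -0.6;35 5 0 0 -0.6;35 5 0 0 -0.6;35 5 0 0 -0.6;35 5 0 0 -0.6;35 5 0 0 -0.6;35 5 0 0 -0.6;35 5 0 0 -0.6"
}}

```text
time_s: 31.8
eef_pos: [482.6, -11.8, 144.1]
orientation: [0.001, 0.66, 0.751, 0.001]
wrist_force: [1.2, -0.6, 0.1]
gripper_width: 68.4
grasp_force: 0.0
```

Request:
{"name": "servo_tool", "arguments": {
  "increments": "0 0 0 0 -0.6;0 0 0 0 -0.6;0 0 0 0 -0.6;0 0 0 0 -0.6"
}}

```text
time_s: 32.2
eef_pos: [482.3, -14.8, 143.2]
orientation: [0.001, 0.661, 0.75, -0.0]
wrist_force: [1.4, 0.5, -0.0]
gripper_width: 68.5
grasp_force: 0.0
```

```bash
python3 - <<'E'
from bench import manip
import cv2,numpy as np
a=manip.get_image("scene")["color"]; t=manip.get_image("top")["color"]
f=lambda i,w,h:cv2.resize(i,(w,h),interpolation=2)
o=np.zeros((600,600,3),np.uint8); o[:300,:450]=f(a[290:440,290:515],450,300); o[300:]=f(t[260:340,345:505],600,300)
cv2.imwrite("pics/a4.png",o)
E
```

```text
(no output)
```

View pics/a4.png

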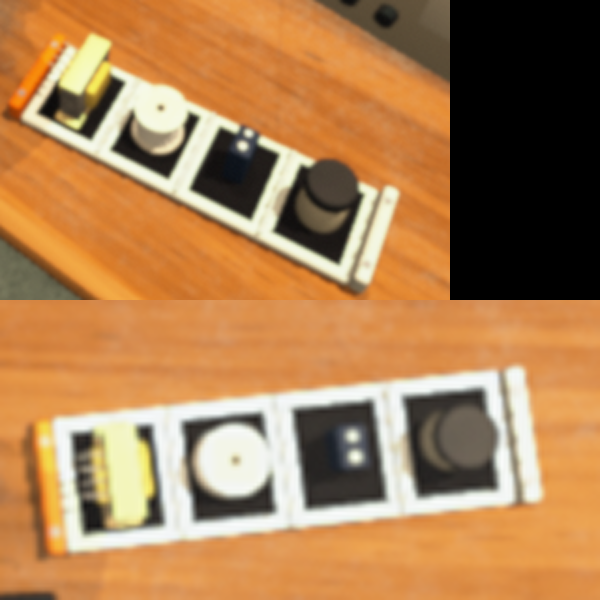

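```bash
python3 - <<'E'
from h import *
im=pickle.load(open("top.pkl","rb"))
for (x,y,z),p in zip([(122,474,61),(233,461,48),(352,446,60),(468,436,62)],[(451,-158.2),(459.9,-227.6),(469.1,-297),(478.1,-366.5)]):
    print((ray(im,((x+.5)/3.75-.5+345,(y-300+.5)/3.75-.5+260),z)[:2]-p).round(1))
E
```

```text
[1.4 1.2]
[2.3 1.8]
[3.2 0.9]
[1.6 0.8]
```

All four are within about 4 mm of their pad centres, so I am handing in.

```bash
python3 -c "
from bench import manip
print(manip.finish_job())"
```

```text
the job is handed in; nothing more can be done
None
```

The transformer, reel, battery and jar now stand upright on the white rack in that order from the orange end, each within about 4 mm of its pad centre by the top camera; the job is handed in at about 32 s, and no verdict was shown.

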